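# Move the I/O modules to the new station, bay for bay

### The arm

A 6-joint arm with a two-finger parallel gripper is mounted at the origin on a cart in front of the work surface, level with it; the furniture and walls round the work are solid. World frame = base frame: x ahead of the robot, y to its left, z up, the work surface at z = 0. Lengths are in m, angles in rad, forces in N, time in s.
With the tool pointing down it reaches from about 0.275 to 0.775 m from the base axis. Payload 14.6 kg.
Tool frame: the origin (TCP) lies midway between the tips of the shut fingers; the grasp point (between the pads) lies manip.grip_depth behind it (manip.grip_depth is the distance from the TCP to the grasp point, in m); z points along the fingers, y is the line along which they close (so a half turn about z gives the same grasp; the last joint's range is limited). The gripper opens to 85 mm and grips with 20 to 120 N. Pads are 22 mm wide; open, the fingers measure 114 mm over their backs; the gripper's body (76 mm by 85 mm) begins 54 mm behind the grasp point. The pads swing forward as they close: fully open they stand 13 mm farther back than shut.
Start: joints at [-1.383, 0.263, -0.048, 1.259, 0, 1.415], TCP at [0.176, -0.494, 0.193] pointing down, gripper open.
Joint ranges: [-2.65, 2.65], [-0.89, 1.7], [-1.18, 1.37], [-2.13, 2.11], [-1.35, 1.29], [-3.14, 3.14]. Speed limits (rad/s): [1.89, 1.89, 2.57, 2.79, 3.14, 3.14].

### API

Orientations are given as a 3x3 rotation matrix whose columns are the frame's x, y, z axes.
In Python, from station import manip gives the robot as it stands.
- The arm moves only by the shell command python3 -m inch 'ROWS' [OPENING] [FORCE]. ROWS is JSON, one flat list of numbers, 6 for each row, row after row: the shift along the tool's x, y, z normalised to -1 to 1, where 1 is 200 mm, then the turn, a rotation vector about the tool's x, y, z normalised to -1 to 1, where 1 is 180 degrees. A call has exactly 8 rows; each row is the pose to reach, as a shift and turn from the pose commanded when the call began, along the tool's axes at that moment, turning the shorter way round; what a row does not reach only later rows make up. A row lasts 1/12 s, in which the tool goes at most 41.7 mm and 7.16 degrees, less where a joint would pass 70% of its speed; a pose out of reach is approached as far as the arm can. A call with a number of a shift or a turn outside -1 to 1 is refused whole. A call with a gripper value outside its range is refused whole. OPENING is the gripper command: -1 is shut, 1 is fully open, values between are in proportion, set as the call begins (- or left out, the last holds). The fingers move at their own pace and stop on an object; FORCE is the grip in N (left out, the last holds). Time passes only in rows, so rows that repeat a pose let the fingers close, or fill a call up. It gives the time, the measured TCP pose, the force, the opening and the grip force at its end, in the units of the state.
- manip.sense(): the state, without advancing time (a new reading comes with each control period).
- manip.get_image(name): name is "scene" or "top" or "wrist"; returns the picture (400x640x3 uint8, red, green, blue); there is no depth.
- manip.calibration(name): a dict with "camera_matrix" (3x3 intrinsics, pixels), "dist_coeffs" ([k1, k2, p1, p2, k3] as OpenCV has them; the pictures are not rectified), "position" and "attitude" of the camera in the world. Camera axes: x right, y down, z forward; pixel columns grow to the right and rows downward; lengths in m; the calibration is good to about 2 mm. A picture is of the moment at which its call begins: read the wrist's pose just before it. calibration takes no time and is no camera call; for the wrist camera it gives the pose at the moment of the call.
- manip.close_job(): hands the job in; it is judged then, once.
The state is a dict: "clock": time; "qpos": joint angles; "joint_velocities": joint speeds; "joint_efforts": joint torques, N m; "ee_pos": TCP position; "orientation": TCP orientation; "wrist_force": force on the tool from outside, world axes, zero at the start; "ft_torque": the same for the moment, N m; "width": finger opening in m; "grip_force": force on a finger pad.
Only numpy, scipy, OpenCV 4.12 (cv2) and the standard library are available. Lean on these libraries where they do the work, as an engineer would, in place of code of your own. Each camera call takes 0.05 s, during which the arm holds its last target. There are 200 camera calls.

### The job

The new I/O station replaces the old one, and the controller knows each plug-in module by its bay, counted from the head unit. Move the four modules from the old station to the new one in the same order as seen from the head unit: the one next to the old head unit goes next to the new head unit, and so on outward. Lower each module into its base without dropping it, and leave it standing upright and fully home there.

Things in the scene. Friction and masses are not known exactly. Their poses are not given: they have to be found in the camera images.
- relay_module_center (a point): Light-grey plug-in electronics module, upright, 44 (its x) x 28 (its y) x 70 mm high, 0.12 kg; the lowest 52 mm are a plain housing 44 x 28 mm with flat sides, to be gripped across its 44 mm. It is the same turned by half a turn, so either way round is right. This point is its centre, 35 mm above its flat underside. On top: two black blocks side by side (relays).
- power_module_center (a point): Light-grey plug-in electronics module, upright, 44 (its x) x 28 (its y) x 70 mm high, 0.12 kg; the lowest 52 mm are a plain housing 44 x 28 mm with flat sides, to be gripped across its 44 mm. It is the same turned by half a turn, so either way round is right. This point is its centre, 35 mm above its flat underside. On top: a row of seven upright aluminium fins (heat sink).
- sensor_module_center (a point): Light-grey plug-in electronics module, upright, 44 (its x) x 28 (its y) x 70 mm high, 0.12 kg; the lowest 52 mm are a plain housing 44 x 28 mm with flat sides, to be gripped across its 44 mm. It is the same turned by half a turn, so either way round is right. This point is its centre, 35 mm above its flat underside. On top: two round metal connectors 16 mm across.
- terminal_module_center (a point): Light-grey plug-in electronics module, upright, 44 (its x) x 28 (its y) x 70 mm high, 0.12 kg; the lowest 52 mm are a plain housing 44 x 28 mm with flat sides, to be gripped across its 44 mm. It is the same turned by half a turn, so either way round is right. This point is its centre, 35 mm above its flat underside. On top: two rows of four screw terminals and a thin grey ridge between them.
- base_relay: The dark plug base of the old station in which the relay module stands at the start, 88 x 40 mm, fixed. It is one of four alike and only marks that module's old bay; origin under its centre at worktop level, axes as the old station's.
- base_power: The dark plug base of the old station in which the power module stands at the start, 88 x 40 mm, fixed. It is one of four alike and only marks that module's old bay; origin under its centre at worktop level, axes as the old station's.
- base_sensor: The dark plug base of the old station in which the sensor module stands at the start, 88 x 40 mm, fixed. It is one of four alike and only marks that module's old bay; origin under its centre at worktop level, axes as the old station's.
- base_terminal: The dark plug base of the old station in which the terminal module stands at the start, 88 x 40 mm, fixed. It is one of four alike and only marks that module's old bay; origin under its centre at worktop level, axes as the old station's.
- old_station: Old station, full at the start: fixed plate 100 (x) x 234 (y) mm with a row of four plug bases, built like new_station, and at one end a grey head unit (58 mm high, two network sockets on top). Origin at worktop level under the middle of the four bases; y runs along the row to the head unit (centre y = +106 mm). Base centres: x = 0, y = +63, +21, -21, -63 mm.
- new_station: New station, empty at the start, laid any way round; head unit 46 mm high; origin, axes and base centres as old_station. A base: flat floor 14 mm above the worktop (a seated module's centre: 49 mm) in a thin collar whose rim is 24 mm above the worktop; inside 48 (x) x 32 (y) mm at the floor, flaring to 58 x 41 mm at the rim. A module's 44 mm lie along x; it rests by its weight, no latch.
Mind the look-alikes: they are no part of the job. Leave any red or yellow look-alike of the part that bears sensor_module_center alone.

How it is judged:
At the end, for the whole second after the job is handed in: Each module stands in the new station's base with the same count from the head unit as its old base: centre within 8 mm along and across the row and 4 mm of seated height, upright within 0.12 rad, 44 mm side across the row within 0.25 rad (either way round), at rest (x of relay_module_center in the frame of new_station between -0.008 and 0.008 m and z of relay_module_center in the frame of new_station between 0.045 and 0.053 m and angle between each of relay_module_center, power_module_center, sensor_module_center, terminal_module_center's own z axis and vertical below 0.12 rad and angle between the x axis of each of relay_module_center, power_module_center, sensor_module_center, terminal_module_center and the x axis of new_station, either way round below 0.25 rad and linear speed of each of relay_module, power_module, sensor_module, terminal_module below 0.02 m/s and ((y of base_relay in the frame of old_station between 0.051 and 0.075 m and y of relay_module_center in the frame of new_station between 0.055 and 0.071 m) or (y of base_relay in the frame of old_station between 0.009 and 0.033 m and y of relay_module_center in the frame of new_station between 0.013 and 0.029 m) or (y of base_relay in the frame of old_station between -0.033 and -0.009 m and y of relay_module_center in the frame of new_station between -0.029 and -0.013 m) or (y of base_relay in the frame of old_station between -0.075 and -0.051 m and y of relay_module_center in the frame of new_station between -0.071 and -0.055 m)) and x of power_module_center in the frame of new_station between -0.008 and 0.008 m and z of power_module_center in the frame of new_station between 0.045 and 0.053 m and ((y of base_power in the frame of old_station between 0.051 and 0.075 m and y of power_module_center in the frame of new_station between 0.055 and 0.071 m) or (y of base_power in the frame of old_station between 0.009 and 0.033 m and y of power_module_center in the frame of new_station between 0.013 and 0.029 m) or (y of base_power in the frame of old_station between -0.033 and -0.009 m and y of power_module_center in the frame of new_station between -0.029 and -0.013 m) or (y of base_power in the frame of old_station between -0.075 and -0.051 m and y of power_module_center in the frame of new_station between -0.071 and -0.055 m)) and x of sensor_module_center in the frame of new_station between -0.008 and 0.008 m and z of sensor_module_center in the frame of new_station between 0.045 and 0.053 m and ((y of base_sensor in the frame of old_station between 0.051 and 0.075 m and y of sensor_module_center in the frame of new_station between 0.055 and 0.071 m) or (y of base_sensor in the frame of old_station between 0.009 and 0.033 m and y of sensor_module_center in the frame of new_station between 0.013 and 0.029 m) or (y of base_sensor in the frame of old_station between -0.033 and -0.009 m and y of sensor_module_center in the frame of new_station between -0.029 and -0.013 m) or (y of base_sensor in the frame of old_station between -0.075 and -0.051 m and y of sensor_module_center in the frame of new_station between -0.071 and -0.055 m)) and x of terminal_module_center in the frame of new_station between -0.008 and 0.008 m and z of terminal_module_center in the frame of new_station between 0.045 and 0.053 m and ((y of base_terminal in the frame of old_station between 0.051 and 0.075 m and y of terminal_module_center in the frame of new_station between 0.055 and 0.071 m) or (y of base_terminal in the frame of old_station between 0.009 and 0.033 m and y of terminal_module_center in the frame of new_station between 0.013 and 0.029 m) or (y of base_terminal in the frame of old_station between -0.033 and -0.009 m and y of terminal_module_center in the frame of new_station between -0.029 and -0.013 m) or (y of base_terminal in the frame of old_station between -0.075 and -0.051 m and y of terminal_module_center in the frame of new_station between -0.071 and -0.055 m))); the robot touches nothing.
It fails at once if a module is dropped: it moves faster than 0.75 m/s (a fall of about 3 cm) with no finger touching it ((contact force between relay_module and the fingers below 0.05 N and linear speed of relay_module above 0.75 m/s) or (contact force between power_module and the fingers below 0.05 N and linear speed of power_module above 0.75 m/s) or (contact force between sensor_module and the fingers below 0.05 N and linear speed of sensor_module above 0.75 m/s) or (contact force between terminal_module and the fingers below 0.05 N and linear speed of terminal_module above 0.75 m/s)).
It also fails if it takes over 99 s, if anything falls off the work surface, if the arm or the gripper's body presses on something with over 40 N, if the wrist force passes 120 N, or if a joint passes its speed limit or range.

## Working session

There is one attempt and no reset: what is moved stays moved. The work goes in short steps, Python scripts to look and compute and a shell command to move; the robot and the scene stay as the last step left them, time stands still between calls to the robot, and variables do not carry over. Pictures are saved under pics/ and viewed, at most 14 in all, crops included, and the job is handed in when it is done.

```bash
ls; mkdir -p pics
python3 - <<'E'
from station import manip
import cv2,numpy as np
print(manip.grip_depth, manip.sense())
for n in("top","scene"):
    c=manip.calibration(n); print(n,c)
    cv2.imwrite(f"pics/{n}0.png",manip.get_image(n)[:,:,::-1])
E
```

```text
pics
0.0187 {'clock': 0.0, 'qpos': array([-1.38327077e+00,  2.63499019e-01, -4.89516282e-02,  1.25939027e+00,
       -3.60804142e-05,  1.41551903e+00]), 'joint_velocities': array([-5.01575784e-04,  1.96642999e-04,  8.13141711e-05, -1.89177492e-03,
       -9.89348857e-04,  2.67399620e-03]), 'joint_efforts': array([-6.46135159e-04, -6.37611365e+01,  3.84561968e+01,  1.38249635e-02,
       -1.69326408e-04,  2.53869246e-05]), 'ee_pos': array([ 0.17640196, -0.49413632,  0.19293212]), 'orientation': array([[ 9.41816255e-01,  3.36128085e-01, -2.30189958e-04],
       [ 3.36128140e-01, -9.41815711e-01,  1.01955480e-03],
       [ 1.25904483e-04, -1.03760660e-03, -9.99999454e-01]]), 'wrist_force': array([ 0.73258213,  0.32471808, -0.21976079]), 'ft_torque': array([ 0.03175792,  0.02818426, -0.00612205]), 'grip_force': 0.0, 'width': 0.08522582315053456}
top {'camera_matrix': array([[514.88745769,   0.        , 323.36534052],
       [  0.        , 514.88745769, 201.99210931],
       [  0.        ,   0.        ,   1.        ]]), 'dist_coeffs': array([-0.10847311,  0.        ,  0.        ,  0.        ,  0.        ]), 'position': array([0.39636435, 0.15396404, 1.07383542]), 'attitude': array([[-0.02366445, -0.98888214,  0.14680637],
       [-0.99952659,  0.02051524, -0.02292873],
       [ 0.01966205, -0.14727946, -0.98889947]])}
scene {'camera_matrix': array([[481.15011901,   0.        , 317.9997999 ],
       [  0.        , 481.15011901, 197.48353838],
       [  0.        ,   0.        ,   1.        ]]), 'dist_coeffs': array([-0.13250347,  0.        ,  0.        ,  0.        ,  0.        ]), 'position': array([0.05294605, 0.83456192, 0.83047805]), 'attitude': array([[-8.20693920e-01, -3.83268960e-01,  4.23752750e-01],
       [-5.71367909e-01,  5.51096868e-01, -6.08137282e-01],
       [-4.48669828e-04, -7.41213293e-01, -6.71269434e-01]])}
```

View pics/top0.png

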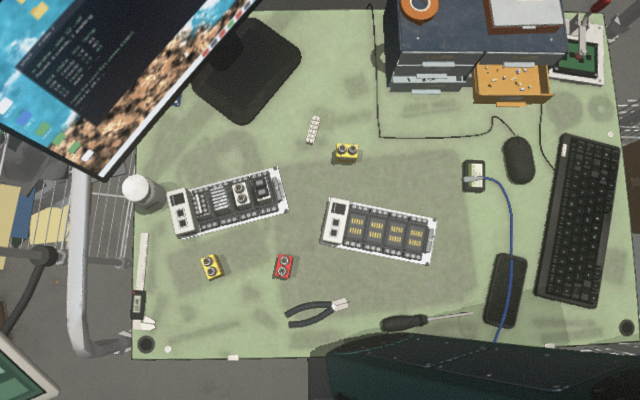

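View pics/scene0.png

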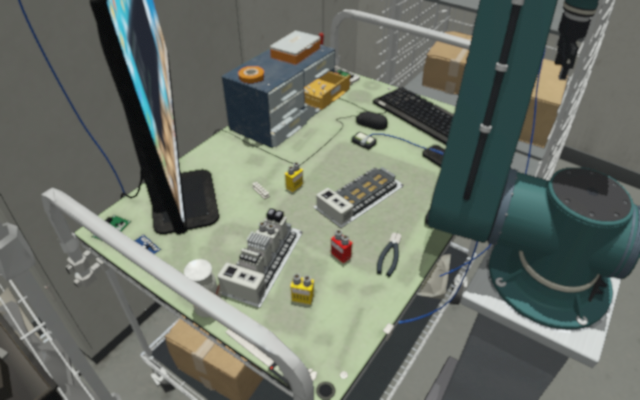

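The top view shows the old station at about (228,203), with its head unit at its left end (180,212). The new station is at (380,230), with its head unit at (337,217). The yellow and red look-alikes are at (346,153), (210,266) and (284,266). I'll enlarge both views.

Run:
```python
import cv2
t=cv2.imread("pics/top0.png");s=cv2.imread("pics/scene0.png")
cv2.imwrite("pics/t1.png",cv2.resize(t[155:280,155:305],None,fx=5,fy=4.6,interpolation=cv2.INTER_CUBIC)[:, :750] if 0 else cv2.resize(t[160:275,160:295],None,fx=5,fy=5,interpolation=cv2.INTER_CUBIC))
cv2.imwrite("pics/t2.png",cv2.resize(t[185:275,310:445],None,fx=5,fy=5,interpolation=cv2.INTER_CUBIC))
cv2.imwrite("pics/s1.png",cv2.resize(s[160:310,210:410],None,fx=4,fy=4,interpolation=cv2.INTER_CUBIC))
```

```text
(no output)
```

View pics/t1.png

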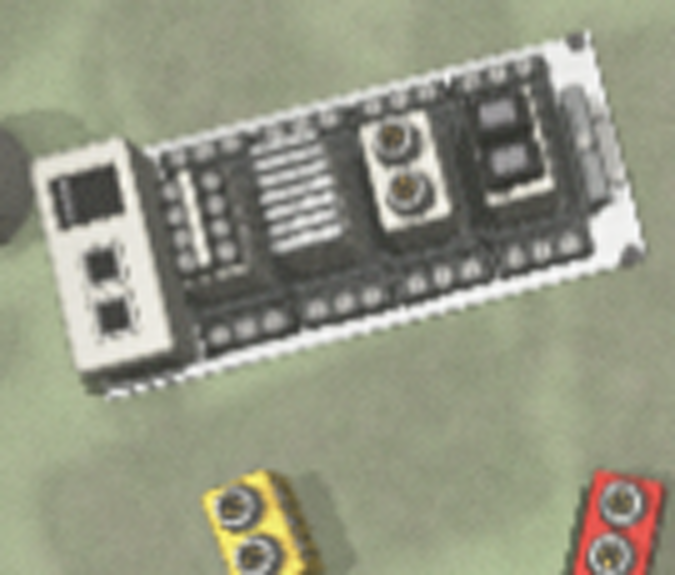

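View pics/t2.png

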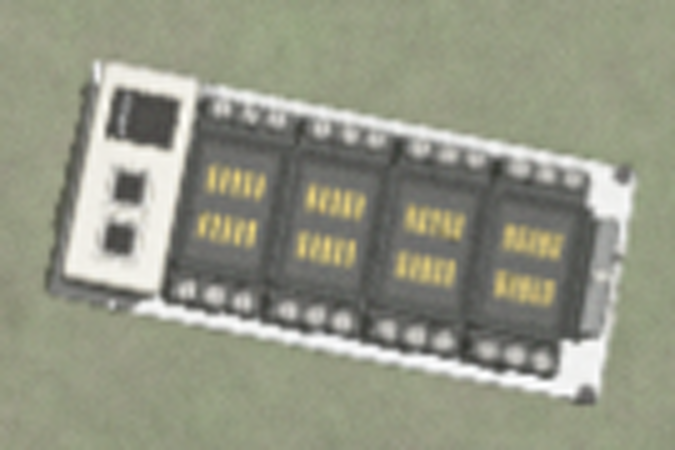

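View pics/s1.png

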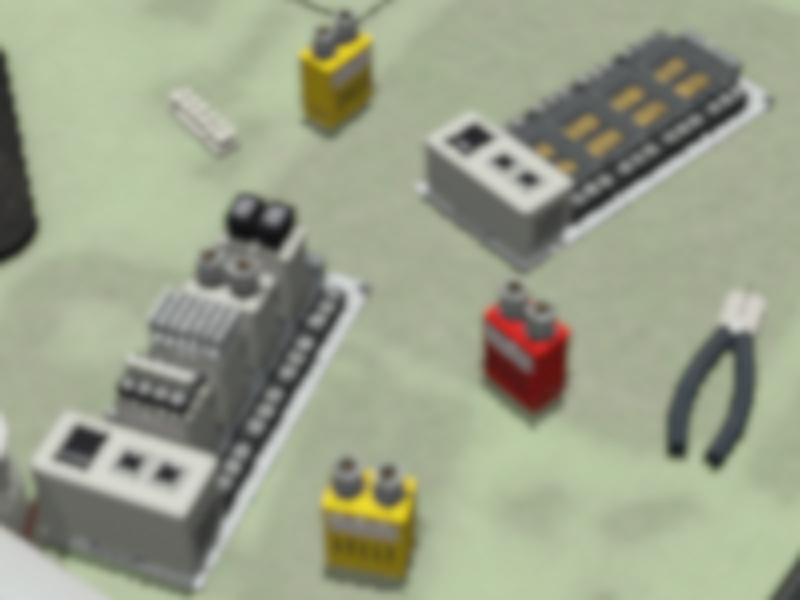

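The crops give the order outward from the old head unit: terminal, power, sensor, relay. The new head unit is at the left end of its row in the top view, and its gold contacts mark the bays. Next I'll triangulate from my pixel readings.

```bash
cat > h.py <<'E'
from station import manip
import cv2,numpy as np
def ray(c,px):
    u=cv2.undistortPoints(np.array([[px]],float),c["camera_matrix"],c["dist_coeffs"])[0,0]
    d=c["attitude"]@np.array([u[0],u[1],1.]); return np.array(c["position"]),d/np.linalg.norm(d)
def onz(c,px,z):
    o,d=ray(c,px); return o+d*(z-o[2])/d[2]
def tri(rs):
    A=sum(np.eye(3)-np.outer(d,d) for o,d in rs); b=sum((np.eye(3)-np.outer(d,d))@o for o,d in rs)
    p=np.linalg.solve(A,b); return p,max(np.linalg.norm(np.cross(p-o,d)) for o,d in rs)
E
cat > a.py <<'E'
from h import *
T=manip.calibration("top");S=manip.calibration("scene")
f=lambda p,k,o:((p[0]+.5)/k-.5+o[0],(p[1]+.5)/k-.5+o[1])
t1=lambda p:f(p,5,(160,160)); t2=lambda p:f(p,5,(310,185)); s1=lambda p:f(p,4,(210,160))
np.set_printoptions(precision=4,suppress=True)
new=[((231,207),(553,160)),((332,224),(593,135)),((431,244),(638,106)),((530,264),(682,78))]
for i,(a,b) in enumerate(new):
    print("new",i+1,*tri([ray(T,t2(a)),ray(S,s1(b))]),onz(T,t2(a),.014)[:2])
for n,a,b in [("term",(195,218),(160,372)),("pow",(300,192),(195,320)),("sens",(399,164),(227,266)),("rel",(506,135),(260,218))]:
    print(n,*tri([ray(T,t1(a)),ray(S,s1(b))]),onz(T,t1(a),.082)[:2])
N=np.array([onz(T,t2(a),.014)[:2] for a,b in new]);d=(N[0]-N[3]);print("c",N.mean(0),"yaw y-axis",np.degrees(np.arctan2(d[1],d[0])),np.linalg.norm(d))
N=np.array([onz(T,t1(a),.082)[:2] for a in [(195,218),(300,192),(399,164),(506,135)]]);d=(N[0]-N[3]);print("c",N.mean(0),"yaw y-axis",np.degrees(np.arctan2(d[1],d[0])),np.linalg.norm(d))
E
python3 a.py
```

```text
new 1 [0.5006 0.0633 0.0185] 0.0011251333377969158 [0.5021 0.0634]
new 2 [0.4945 0.0216 0.0118] 0.00035023956795057087 [0.494  0.0217]
new 3 [ 0.4852 -0.0195  0.0119] 0.0003211038224028523 [ 0.4848 -0.0193]
new 4 [ 0.4757 -0.0607  0.0119] 0.0001430452273588309 [ 0.4754 -0.0603]
term [0.5464 0.3748 0.0793] 0.00026247210371888117 [0.5463 0.3744]
pow [0.5566 0.3342 0.0767] 9.558578470577945e-05 [0.5557 0.3332]
sens [0.5665 0.2949 0.0792] 9.17517911883665e-05 [0.5659 0.2945]
rel [0.5774 0.253  0.0764] 0.0001731217153886123 [0.5766 0.2526]
c [0.4891 0.0014] yaw y-axis 77.8591001895603 0.12656180150508298
c [0.5611 0.3137] yaw y-axis 103.96612810692946 0.1255014343478663
```

```bash
cat >> h.py <<'E'
from scipy.spatial.transform import Rotation as R
def go(x,y,z,yaw,s=None):
    "shift/turn in move units to TCP x,y,z with closing axis at yaw deg"
    s=s or manip.sense(); O=s["orientation"]; p=s["ee_pos"]; a=np.radians(yaw)
    Y=np.array([np.cos(a),np.sin(a),0]);Z=np.array([0,0,-1.])
    G=np.c_[np.cross(Y,Z),Y,Z]
    sh=O.T@(np.array([x,y,z])-p)/.2; t=R.from_matrix(O.T@G).as_rotvec()/np.pi
    print("go",np.round(sh,4),np.round(t,4))
E
python3 - <<'E'
from h import *
T=manip.calibration("top");S=manip.calibration("scene")
print("monitor corner",tri([ray(T,(102,178)),ray(S,(183,230))]))
print(onz(T,(102,178),.2),onz(T,(260,0),.3),onz(T,(195,0),.3))
w=manip.calibration("wrist");s=manip.sense()
print("wrist cam in tool",s["orientation"].T@(w["position"]-s["ee_pos"]),s["orientation"].T@w["attitude"],w["camera_matrix"][0,0])
go(.53,.29,.25,14)
E
```

```text
monitor corner (array([0.56733312, 0.50202854, 0.24232029]), np.float64(0.0006093242362868387))
[0.57657551 0.52017713 0.2       ] [0.84885986 0.23219234 0.3       ] [0.85220666 0.33966646 0.3       ]
wrist cam in tool [ 0.07777976 -0.00021195 -0.18152686] [[-2.73496179e-04 -9.52880120e-01 -3.03347000e-01]
 [ 9.99999345e-01 -5.97791095e-04  9.76199703e-04]
 [-1.11153943e-03 -3.03346534e-01  9.52879659e-01]] 288.26753230976055
go [ 2.983  -3.0988 -0.2818] [-2.000e-04 -3.000e-04 -4.687e-01]
```

```bash
python3 -m inch '[0.25,-0.25,-0.05,0,0,0, 0.5,-0.5,-0.1,0,0,0, 0.75,-0.75,-0.1,0,0,0, 1,-1,-0.1,0,0,0, 1,-1,-0.1,0,0,0, 1,-1,-0.1,0,0,0, 1,-1,-0.1,0,0,0, 1,-1,-0.1,0,0,0]' 1 40
python3 -m inch '[1,-1,-0.1,0,0,0, 1,-1,-0.1,0,0,0, 1,-1,-0.1,0,0,0, 1,-1,-0.1,0,0,0, 1,-1,-0.1,0,0,0, 1,-1,-0.1,0,0,0, 1,-1,-0.1,0,0,0, 1,-1,-0.1,0,0,0]'
python3 -c "from h import *;go(.52,.26,.25,14)"
```

```text
clock: 0.77
ee_pos: [0.2988, -0.2342, 0.2137]
orientation: [[0.94, 0.34, 0.001], [0.34, -0.94, 0.001], [0.001, -0.001, -1.0]]
wrist_force: [-0.0, -1.7, 1.1]
width: 0.0856
grip_force: 0.0
clock: 1.43
ee_pos: [0.4204, 0.0212, 0.2334]
orientation: [[0.94, 0.341, 0.0], [0.341, -0.94, 0.001], [0.001, -0.001, -1.0]]
wrist_force: [-0.3, -0.7, 0.6]
width: 0.0851
grip_force: 0.0
go [ 0.8753 -0.9525 -0.0815] [-0.00e+00 -4.00e-04 -4.67e-01]
```

```bash
for i in 1 2 3 4; do python3 -m inch '[0,0,0,0,0,-0.3, 0,0,0,0,0,-0.3, 0,0,0,0,0,-0.3, 0,0,0,0,0,-0.3, 0,0,0,0,0,-0.3, 0,0,0,0,0,-0.3, 0,0,0,0,0,-0.3, 0,0,0,0,0,-0.3]' | sed -n 2,3p; done
python3 -c "from h import *;print(manip.sense()['qpos']);go(.47,-.02,.25,167.9);go(.54,.30,.25,194)"
```

```text
ee_pos: [0.4186, 0.0163, 0.2331]
orientation: [[0.275, 0.961, -0.001], [0.961, -0.275, 0.0], [-0.0, -0.001, -1.0]]
ee_pos: [0.4186, 0.0163, 0.2331]
orientation: [[-0.616, 0.788, -0.001], [0.788, 0.616, -0.0], [0.0, -0.0, -1.0]]
ee_pos: [0.4186, 0.0163, 0.2332]
orientation: [[-0.999, -0.035, -0.001], [-0.035, 0.999, -0.0], [0.001, 0.0, -1.0]]
ee_pos: [0.4186, 0.0163, 0.2331]
orientation: [[-0.559, -0.829, -0.001], [-0.829, 0.559, -0.0], [0.0, 0.0, -1.0]]
[-1.56158995e-01  6.99650283e-02 -1.84080387e-01  1.31728324e+00
 -8.63245390e-05 -1.13404658e+00]
go [ 0.0068 -0.3144 -0.0845] [ 2.000e-04 -1.000e-04 -1.215e-01]
go [-1.5157  0.2894 -0.0846] [ 2.000e-04 -0.000e+00 -2.665e-01]
```

```bash
python3 -m inch '[0.01,-0.3,0.4,0,0,-0.1215, 0.01,-0.3,0.4,0,0,-0.1215, 0.01,-0.3,0.4,0,0,-0.1215, 0.01,-0.3,0.4,0,0,-0.1215, 0.01,-0.3,0.4,0,0,-0.1215, 0.01,-0.3,0.4,0,0,-0.1215, 0.01,-0.3,0.4,0,0,-0.1215, 0.01,-0.3,0.4,0,0,-0.1215]' | sed -n 2,3p
python3 - <<'E'
from h import *
import pickle
w=manip.calibration("wrist");im=manip.get_image("wrist")
pickle.dump(w,open("w1.pkl","wb"));cv2.imwrite("pics/w1.png",im[:,:,::-1])
for p in [(.502,.0634,.014),(.4754,-.0603,.014)]:
    print(cv2.projectPoints(np.array([p]),cv2.Rodrigues(w["attitude"].T)[0],-w["attitude"].T@w["position"],w["camera_matrix"],w["dist_coeffs"])[0])
E
```

```text
ee_pos: [0.4672, -0.0186, 0.1545]
orientation: [[-0.218, -0.976, 0.002], [-0.976, 0.218, -0.0], [-0.0, -0.002, -1.0]]
[[[306.96748882 246.68273274]]]
[[[304.55961568 143.4524879 ]]]
```

View pics/w1.png

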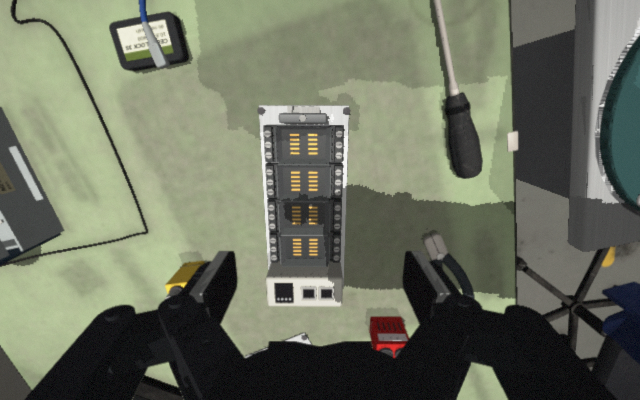

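The wrist view shows the new station's bays from (304,144) for the farthest to (305,247) next to its head unit. They lie within about 2 px of the prediction.

Run:
```python
from h import *
import pickle
w=pickle.load(open("w1.pkl","rb"));T=manip.calibration("top")
tp=[(231,207),(332,224),(431,244),(530,264)];wp=[(305,247),(305,214.5),(304,182),(304,144)]
M=[]
for a,b in zip(tp,wp):
    a=((a[0]+.5)/5-.5+310,(a[1]+.5)/5-.5+185)
    p,e=tri([ray(T,a),ray(w,b)]); q=onz(w,b,.014);t=onz(T,a,.014);print(p.round(4),round(e,4),q.round(4),t.round(4));M.append((q+t)[:2]/2)
M=np.array(M);d=M[0]-M[3];yaw=np.arctan2(d[1],d[0]);u=np.array([np.cos(yaw),np.sin(yaw)]);c=M.mean(0)
print(c,np.degrees(yaw),np.linalg.norm(d));[print(c+u*k) for k in(.063,.021,-.021,-.063)]
go(.53,.24,.20,194)
```

```text
[0.5032 0.0633 0.0142] 0.0012 [0.5045 0.0633 0.014 ] [0.5021 0.0634 0.014 ]
[0.4943 0.0216 0.0136] 0.0002 [0.4945 0.0214 0.014 ] [0.494  0.0217 0.014 ]
[ 0.4851 -0.0186  0.0182] 0.0007 [ 0.4863 -0.0177  0.014 ] [ 0.4848 -0.0193  0.014 ]
[ 0.4757 -0.06    0.0156] 0.0003 [ 0.4761 -0.0599  0.014 ] [ 0.4754 -0.0603  0.014 ]
[0.48970256 0.00158749] 77.4505107819259 0.12646081309113635
[0.50339138 0.06308234]
[0.4942655  0.02208577]
[ 0.48513962 -0.01891079]
[ 0.47601375 -0.05990736]
go [-1.3302 -0.0258 -0.2283] [-5.000e-04 -1.000e-04 -1.475e-01]
```

```bash
python3 -m inch '[-0.7,0,-0.2,0,0,-0.07, -0.7,0,-0.2,0,0,-0.07, -0.7,0,-0.2,0,0,-0.07, -0.7,0,-0.2,0,0,-0.07, -0.7,0,-0.2,0,0,-0.07, -0.7,0,-0.2,0,0,-0.07, -0.7,0,-0.2,0,0,-0.07, -0.7,0,-0.2,0,0,-0.07]' | sed -n 2,3p
python3 -m inch '[-0.6,-0.15,0,0,0,-0.0775, -0.6,-0.15,0,0,0,-0.0775, -0.6,-0.15,0,0,0,-0.0775, -0.6,-0.15,0,0,0,-0.0775, -0.6,-0.15,0,0,0,-0.0775, -0.6,-0.15,0,0,0,-0.0775, -0.6,-0.15,0,0,0,-0.0775, -0.6,-0.15,0,0,0,-0.0775]' | sed -n 2,3p
python3 - <<'E'
from h import *
import pickle
w=manip.calibration("wrist");im=manip.get_image("wrist")
pickle.dump(w,open("w2.pkl","wb"));cv2.imwrite("pics/w2.png",cv2.resize(im[60:340,180:460,::-1],None,fx=2.1,fy=2.1,interpolation=cv2.INTER_CUBIC))
E
```

```text
ee_pos: [0.4971, 0.1171, 0.1933]
orientation: [[0.001, -1.0, -0.0], [-1.0, -0.001, -0.0], [0.0, 0.0, -1.0]]
ee_pos: [0.5271, 0.2366, 0.1936]
orientation: [[0.241, -0.97, 0.0], [-0.97, -0.241, -0.0], [0.0, -0.0, -1.0]]
```

View pics/w2.png

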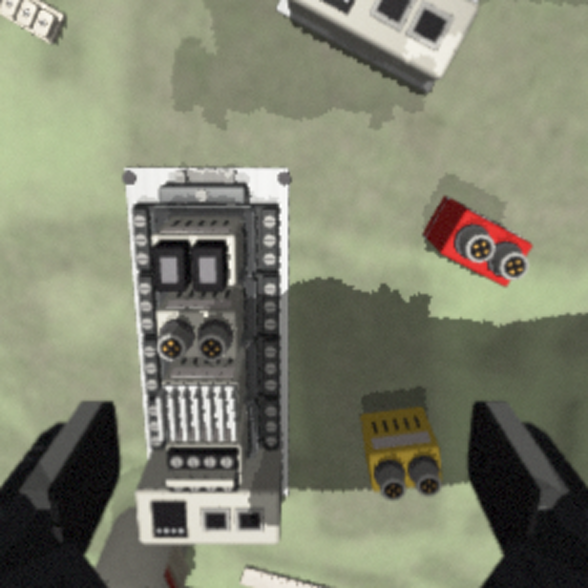

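The wrist view shows the relay pair at (189,267) in the crop, the connectors at (191,347), the fins at about (200,413) and the terminal ridge at (201,484). The order matches.

Run:
```python
from h import *
import pickle
w=pickle.load(open("w2.pkl","rb"));T=manip.calibration("top");S=manip.calibration("scene")
M=[]
for n,a,b,s,z in [("term",(195,218),(201,484),(160,372),.082),("pow",(300,192),(200,413),(195,320),.08),("sens",(399.5,164),(191,347),(227,266),.084),("rel",(506,135),(189,267),(260,218),.084)]:
    a=((a[0]+.5)/5-.5+160,(a[1]+.5)/5-.5+160);b=((b[0]+.5)/2.1-.5+180,(b[1]+.5)/2.1-.5+60);s=((s[0]+.5)/4-.5+210,(s[1]+.5)/4-.5+160)
    p,e=tri([ray(T,a),ray(w,b)]);p3,e3=tri([ray(T,a),ray(w,b),ray(S,s)])
    print(n,p.round(4),round(e,4),p3.round(4),round(e3,4),onz(w,b,z).round(4),onz(T,a,z).round(4));M.append(p3[:2])
M=np.array(M);d=M[0]-M[3];yaw=np.arctan2(d[1],d[0]);u=np.array([np.cos(yaw),np.sin(yaw)]);c=M.mean(0)
print(c,np.degrees(yaw),np.linalg.norm(d))
for k in(.063,.021,-.021,-.063):print(c+u*k)
# marked plate corners far end from wrist & connector pair direction
f=lambda b:onz(w,((b[0]+.5)/2.1-.5+180,(b[1]+.5)/2.1-.5+60),.084)[:2]
for A,B in[((171,348),(211,346)),((169,268),(209,266))]:
    d=f(B)-f(A);print("pair",np.degrees(np.arctan2(d[1],d[0])),np.linalg.norm(d))
x,y=c+u*.063;go(x,y,.19,np.degrees(yaw)+90)
```

```text
term [0.5465 0.3741 0.0839] 0.0005 [0.5463 0.3754 0.0807] 0.0011 [0.5469 0.3757 0.082 ] [0.5463 0.3744 0.082 ]
pow [0.5564 0.334  0.0775] 0.0 [0.5565 0.3343 0.0769] 0.0002 [0.5563 0.3326 0.08  ] [0.556  0.3336 0.08  ]
sens [0.5674 0.2949 0.0801] 0.0012 [0.5672 0.295  0.0791] 0.0015 [0.5682 0.2936 0.084 ] [0.5656 0.294  0.084 ]
rel [0.5777 0.2531 0.0781] 0.0004 [0.5776 0.2533 0.0766] 0.0007 [0.5774 0.2514 0.084 ] [0.5762 0.2524 0.084 ]
[0.56192476 0.31450465] 104.38465222143097 0.12606777548071263
[0.54627365 0.37552958]
[0.55670772 0.3348463 ]
[0.5671418  0.29416301]
[0.57757588 0.25347972]
pair -162.93473912284747 0.02092599798720645
pair -163.12228453832466 0.020051115712833262
go [-0.6502 -0.26    0.0182] [-0.0001 -0.     -0.0023]
```

```bash
python3 -m inch '[-0.65,-0.26,0,0,0,-0.0023, -0.65,-0.26,0,0,0,-0.0023, -0.65,-0.26,0,0,0,-0.0023, -0.65,-0.26,0,0,0,-0.0023, -0.65,-0.26,0,0,0,-0.0023, -0.65,-0.26,0,0,0,-0.0023, -0.65,-0.26,0,0,0,-0.0023, -0.65,-0.26,0,0,0,-0.0023]' | sed -n 2,3p
python3 -m inch '[0,0,0.2,0,0,0, 0,0,0.35,0,0,0, 0,0,0.4,0,0,0, 0,0,0.4,0,0,0, 0,0,0.4,0,0,0, 0,0,0.4,0,0,0, 0,0,0.4,0,0,0, 0,0,0.4,0,0,0]' | sed -n 2,4p
python3 - <<'E'
from h import *
go(.5463,.3755,.03,194.4)
w=manip.calibration("wrist");im=manip.get_image("wrist")
cv2.imwrite("pics/w3.png",im[:,:,::-1])
E
```

```text
ee_pos: [0.5462, 0.3754, 0.1938]
orientation: [[0.249, -0.969, 0.0], [-0.969, -0.249, -0.0], [0.0, -0.0, -1.0]]
ee_pos: [0.5467, 0.377, 0.1148]
orientation: [[0.25, -0.968, 0.002], [-0.968, -0.25, 0.001], [-0.0, -0.002, -1.0]]
wrist_force: [-0.1, -0.2, -0.2]
go [0.0069 0.0047 0.4238] [-0.0006  0.0002  0.0004]
```

View pics/w3.png

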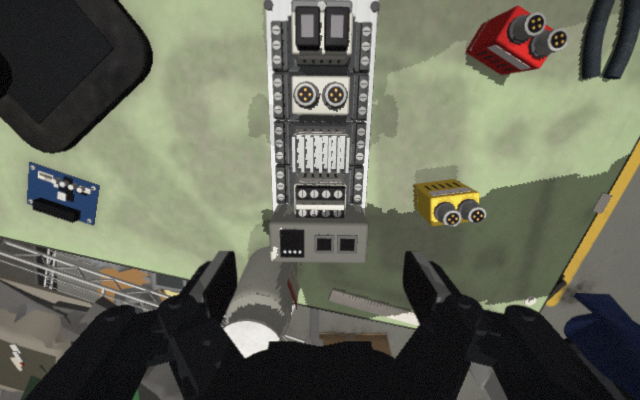

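The station is centred between the fingers at x≈320, with the terminal module at (320,195). Now I'll descend and grip.

```bash
python3 -m inch '[0.007,0.004,0.15,0,0,0, 0.007,0.004,0.25,0,0,0, 0.007,0.004,0.35,0,0,0, 0.007,0.004,0.4,0,0,0, 0.007,0.004,0.42,0,0,0, 0.007,0.004,0.42,0,0,0, 0.007,0.004,0.42,0,0,0, 0.007,0.004,0.42,0,0,0]' | sed -n 2,4p
python3 -m inch '[0,0,0,0,0,0, 0,0,0,0,0,0, 0,0,0,0,0,0, 0,0,0,0,0,0, 0,0,0,0,0,0, 0,0,0,0,0,0, 0,0,0,0,0,0, 0,0,0,0,0,0]' -1 30
```

```text
ee_pos: [0.5463, 0.3755, 0.0307]
orientation: [[0.25, -0.968, 0.002], [-0.968, -0.25, 0.001], [-0.0, -0.002, -1.0]]
wrist_force: [-0.5, -0.0, 0.0]
clock: 8.92
ee_pos: [0.5458, 0.3753, 0.0298]
orientation: [[0.25, -0.968, 0.001], [-0.968, -0.25, 0.0], [-0.0, -0.001, -1.0]]
wrist_force: [0.2, 0.1, 5.8]
width: 0.0389
grip_force: 29.9
```

```bash
python3 -m inch '[0,0,-0.03,0,0,0, 0,0,-0.1,0,0,0, 0,0,-0.2,0,0,0, 0,0,-0.3,0,0,0, 0,0,-0.4,0,0,0, 0,0,-0.45,0,0,0, 0,0,-0.475,0,0,0, 0,0,-0.475,0,0,0]'
python3 - <<'E'
from h import *
go(.5034,.0631,.125,167.45)
cv2.imwrite("pics/w4.png",manip.get_image("wrist")[:,:,::-1])
E
```

```text
clock: 9.58
ee_pos: [0.5459, 0.3753, 0.1249]
orientation: [[0.25, -0.968, 0.001], [-0.968, -0.25, 0.0], [-0.0, -0.001, -1.0]]
wrist_force: [0.4, 0.4, -1.5]
width: 0.0388
grip_force: 30.5
go [ 1.4582e+00  5.9590e-01 -1.2000e-03] [-3.000e-04  1.000e-04  1.501e-01]
```

View pics/w4.png

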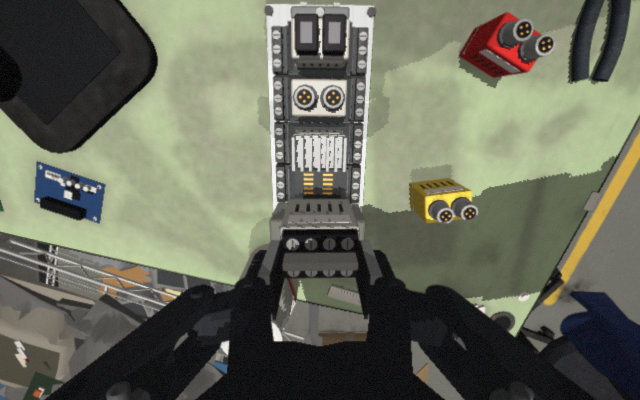

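The terminal module is held upright, with its ridge at (320,262) and its old bay empty below. I'll check its offset in the grip and compute the carry.

```bash
python3 - <<'E'
from h import *
w=manip.calibration("wrist");s=manip.sense()
for z in(.176,.179):print(s["orientation"].T@(onz(w,(320,262),z)-s["ee_pos"]))
E
python3 -m inch '[0.2,0.1,0,0,0,0.03, 0.4,0.2,0,0,0,0.06, 0.6,0.3,0,0,0,0.1, 0.8,0.4,0,0,0,0.13, 0.9,0.5,0,0,0,0.15, 1,0.55,0,0,0,0.15, 1,0.6,0,0,0,0.15, 1,0.6,0,0,0,0.15]' | sed -n 2,3p
python3 -c "from h import *;go(.5034,.0631,.125,167.45)"
```

```text
[ 2.54197237e-03  9.30080929e-05 -5.20672699e-02]
[ 4.27770750e-03  8.85900503e-05 -5.50671683e-02]
ee_pos: [0.4775, 0.1504, 0.1236]
orientation: [[-0.219, -0.976, -0.002], [-0.976, 0.219, -0.0], [0.001, 0.002, -1.0]]
go [ 0.3975 -0.2218 -0.007 ] [ 0.0006 -0.0002 -0.0004]
```

```bash
python3 -m inch '[0.2,-0.11,0,0,0,0, 0.3,-0.18,0,0,0,0, 0.39,-0.22,0,0,0,0, 0.39,-0.22,0,0,0,0, 0.39,-0.22,0,0,0,0, 0.39,-0.22,0.05,0,0,0, 0.39,-0.22,0.1,0,0,0, 0.39,-0.22,0.15,0,0,0]' | sed -n 2,4p
python3 -c "
from h import *
go(.5034,.0631,.0305,167.45);cv2.imwrite('pics/w5.png',manip.get_image('wrist')[:,:,::-1])"
```

```text
ee_pos: [0.5054, 0.0673, 0.0936]
orientation: [[-0.215, -0.977, -0.0], [-0.977, 0.215, 0.0], [-0.0, 0.0, -1.0]]
wrist_force: [0.8, -0.8, -1.9]
go [0.0229 0.0051 0.3155] [0.0001 0.0001 0.0007]
```

View pics/w5.png

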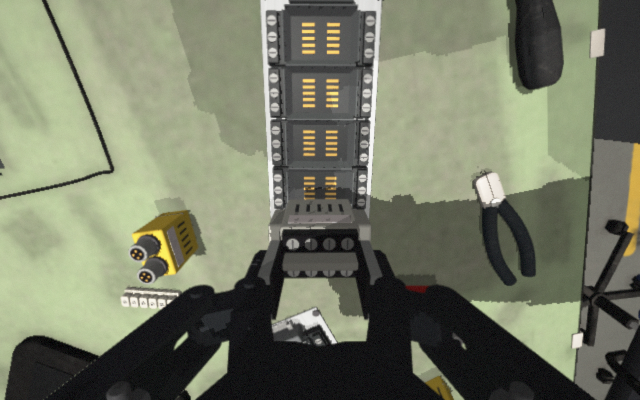

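The module hangs over the row, with bays at (321,38), (321,93) and (320,143) still empty. It is centred across the row. I'll check where bay 1 is from this close view, then finish lowering.

Run:
```python
from h import *
w=manip.calibration("wrist");s=manip.sense()
P=np.array([onz(w,p,.014)[:2] for p in[(321,38),(321,93),(320,143)]]);print(P,np.linalg.norm(P[0]-P[2]))
u=P[2]-P[0];u/=np.linalg.norm(u);b1=P.mean(0)+.084*u;print(b1)
a=onz(w,(320,262),s["ee_pos"][2]+.052);print("module",a, s["ee_pos"])
```

```text
[[ 0.47505837 -0.06021191]
 [ 0.48405126 -0.01917326]
 [ 0.49391532  0.02168859]] 0.08404329498960542
[0.50318889 0.06262611]
module [0.50391728 0.06497416 0.14387403] [0.504417   0.06736412 0.09187403]
```

```bash
python3 -m inch '[0.013,0.005,0.05,0,0,0, 0.013,0.005,0.1,0,0,0, 0.013,0.005,0.15,0,0,0, 0.013,0.005,0.2,0,0,0, 0.013,0.005,0.24,0,0,0, 0.013,0.005,0.28,0,0,0, 0.013,0.005,0.29,0,0,0, 0.013,0.005,0.29,0,0,0]' | sed -n 2,4p
python3 -m inch '[0,0,0.005,0,0,0, 0,0,0.01,0,0,0, 0,0,0.015,0,0,0, 0,0,0.02,0,0,0, 0,0,0.02,0,0,0, 0,0,0.02,0,0,0, 0,0,0.02,0,0,0, 0,0,0.02,0,0,0]' | sed -n 2,4p
python3 -c "
from h import *
go(.5034,.0631,.0305,167.45)"
```

```text
ee_pos: [0.5036, 0.0639, 0.0359]
orientation: [[-0.216, -0.976, -0.001], [-0.976, 0.216, 0.0], [0.0, 0.001, -1.0]]
wrist_force: [-0.7, 0.4, -1.2]
ee_pos: [0.504, 0.0635, 0.0324]
orientation: [[-0.217, -0.976, 0.0], [-0.976, 0.217, -0.0], [-0.0, -0.0, -1.0]]
wrist_force: [-0.6, 0.6, -0.8]
go [0.0023 0.0023 0.0097] [-0.      0.      0.0001]
```

```bash
python3 -m inch '[0,0,0.005,0,0,0, 0,0,0.01,0,0,0, 0,0,0.012,0,0,0, 0,0,0.012,0,0,0, 0,0,0.012,0,0,0, 0,0,0.012,0,0,0, 0,0,0.012,0,0,0, 0,0,0.012,0,0,0]' | sed -n 2,4p
python3 -m inch '[0,0,0,0,0,0, 0,0,0,0,0,0, 0,0,0,0,0,0, 0,0,0,0,0,0, 0,0,0,0,0,0, 0,0,0,0,0,0, 0,0,0,0,0,0, 0,0,0,0,0,0]' 1 | sed -n 2,6p
python3 -m inch '[0,0,-0.1,0,0,0, 0,0,-0.2,0,0,0, 0,0,-0.3,0,0,0, 0,0,-0.4,0,0,0, 0,0,-0.45,0,0,0, 0,0,-0.45,0,0,0, 0,0,-0.45,0,0,0, 0,0,-0.45,0,0,0]' | sed -n 2,3p
python3 -c "
from h import *
go(.5567,.3345,.03,194.4);cv2.imwrite('pics/w6.png',manip.get_image('wrist')[:,:,::-1])"
```

```text
ee_pos: [0.5039, 0.0635, 0.03]
orientation: [[-0.217, -0.976, -0.0], [-0.976, 0.217, -0.0], [0.0, 0.0, -1.0]]
wrist_force: [0.4, 0.4, -1.0]
ee_pos: [0.5039, 0.0635, 0.03]
orientation: [[-0.217, -0.976, 0.0], [-0.976, 0.217, 0.0], [-0.0, -0.0, -1.0]]
wrist_force: [-0.3, -0.4, -0.8]
width: 0.0857
grip_force: 0.0
ee_pos: [0.5035, 0.0635, 0.1191]
orientation: [[-0.217, -0.976, -0.001], [-0.976, 0.217, 0.0], [0.0, 0.001, -1.0]]
go [-1.3806  0.0337  0.4453] [ 0.0004  0.     -0.1496]
```

View pics/w6.png

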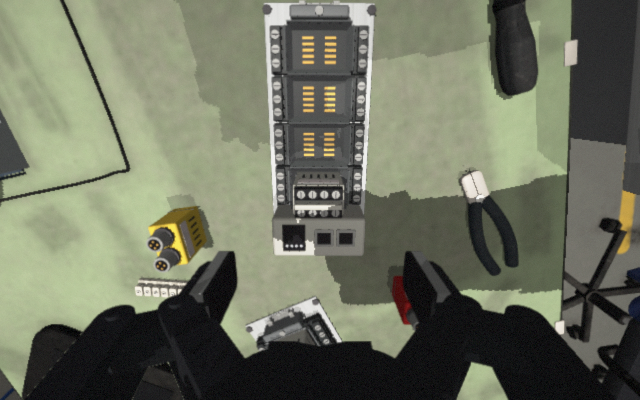

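The terminal module stands in bay 1 next to the new head unit at (320,200), seated as it was in the old station. Next is the power module.

```bash
python3 -m inch '[-0.2,0,0,0,0,-0.04, -0.4,0.01,0,0,0,-0.08, -0.6,0.02,0,0,0,-0.12, -0.8,0.02,0,0,0,-0.15, -1,0.03,0,0,0,-0.15, -1,0.03,0,0,0,-0.15, -1,0.03,0,0,0,-0.15, -1,0.03,0,0,0,-0.15]' | sed -n 2,3p
python3 -c "
from h import *
go(.557,.3336,.115,194.4)"
```

```text
ee_pos: [0.5409, 0.2597, 0.119]
orientation: [[0.25, -0.968, -0.002], [-0.968, -0.25, -0.001], [0.0, 0.002, -1.0]]
go [-0.3374 -0.1705  0.0197] [ 0.0005 -0.0001  0.0005]
```

```bash
python3 -m inch '[-0.15,-0.08,0,0,0,0, -0.3,-0.15,0,0,0,0, -0.337,-0.17,0,0,0,0, -0.337,-0.17,0,0,0,0, -0.337,-0.17,0,0,0,0, -0.337,-0.17,0,0,0,0, -0.337,-0.17,0,0,0,0, -0.337,-0.17,0,0,0,0]' | sed -n 2,3p
python3 -c "
from h import *
go(.557,.3336,.03,194.4)"
```

```text
ee_pos: [0.5575, 0.3327, 0.1202]
orientation: [[0.249, -0.969, 0.0], [-0.969, -0.249, -0.0], [0.0, -0.0, -1.0]]
go [-0.0052  0.0014  0.4512] [-0. -0.  0.]
```

Down, grip, lift.

```bash
python3 -m inch '[-0.004,0,0.1,0,0,0, -0.004,0,0.2,0,0,0, -0.004,0,0.3,0,0,0, -0.004,0,0.4,0,0,0, -0.004,0,0.45,0,0,0, -0.004,0,0.45,0,0,0, -0.004,0,0.45,0,0,0, -0.004,0,0.45,0,0,0]' | sed -n 2,4p
python3 -m inch '[0,0,0,0,0,0, 0,0,0,0,0,0, 0,0,0,0,0,0, 0,0,0,0,0,0, 0,0,0,0,0,0, 0,0,0,0,0,0, 0,0,0,0,0,0, 0,0,0,0,0,0]' -1 30 | sed -n '2p;4,6p'
python3 -m inch '[0,0,-0.03,0,0,0, 0,0,-0.1,0,0,0, 0,0,-0.2,0,0,0, 0,0,-0.3,0,0,0, 0,0,-0.4,0,0,0, 0,0,-0.45,0,0,0, 0,0,-0.475,0,0,0, 0,0,-0.475,0,0,0]' | sed -n '2,6p'
python3 -c "
from h import *
go(.4942,.0225,.125,167.45)"
```

```text
ee_pos: [0.558, 0.3347, 0.0313]
orientation: [[0.25, -0.968, 0.001], [-0.968, -0.25, 0.001], [-0.0, -0.002, -1.0]]
wrist_force: [0.2, -0.0, -0.0]
ee_pos: [0.5575, 0.3346, 0.0305]
wrist_force: [-1.8, -0.8, 5.9]
width: 0.0412
grip_force: 30.7
ee_pos: [0.5576, 0.3347, 0.1256]
orientation: [[0.25, -0.968, 0.001], [-0.968, -0.25, 0.0], [-0.0, -0.001, -1.0]]
wrist_force: [1.1, 0.9, -1.3]
width: 0.041
grip_force: 31.1
go [1.4324 0.6973 0.0018] [-0.0003  0.0002  0.1501]
```

```bash
python3 -m inch '[0.2,0.1,0,0,0,0.03, 0.4,0.2,0,0,0,0.06, 0.6,0.3,0,0,0,0.1, 0.8,0.4,0,0,0,0.13, 0.9,0.5,0,0,0,0.15, 1,0.55,0,0,0,0.15, 1,0.6,0,0,0,0.15, 1,0.6,0,0,0,0.15]' | sed -n 2,3p
python3 -c "from h import *;go(.4942,.0225,.125,167.45)"
```

```text
ee_pos: [0.4892, 0.1099, 0.1242]
orientation: [[-0.219, -0.976, -0.002], [-0.976, 0.219, -0.0], [0.0, 0.002, -1.0]]
go [ 0.4208 -0.1199 -0.0038] [ 0.0006 -0.0002 -0.0005]
```

```bash
python3 -m inch '[0.2,-0.06,0,0,0,0, 0.35,-0.1,0,0,0,0, 0.42,-0.12,0,0,0,0, 0.42,-0.12,0,0,0,0, 0.42,-0.12,0,0,0,0, 0.42,-0.12,0,0,0,0, 0.42,-0.12,0,0,0,0, 0.42,-0.12,0,0,0,0]' | sed -n 2,3p
python3 - <<'E'
from h import *
s=manip.sense();go(.4942,.0225,.03,167.45)
cv2.imwrite("pics/w7.png",manip.get_image("wrist")[:,:,::-1])
E
```

```text
ee_pos: [0.4963, 0.0247, 0.1248]
orientation: [[-0.215, -0.977, -0.0], [-0.977, 0.215, 0.0], [-0.0, 0.0, -1.0]]
go [0.0131 0.0079 0.4741] [0.0001 0.     0.0006]
```

View pics/w7.png

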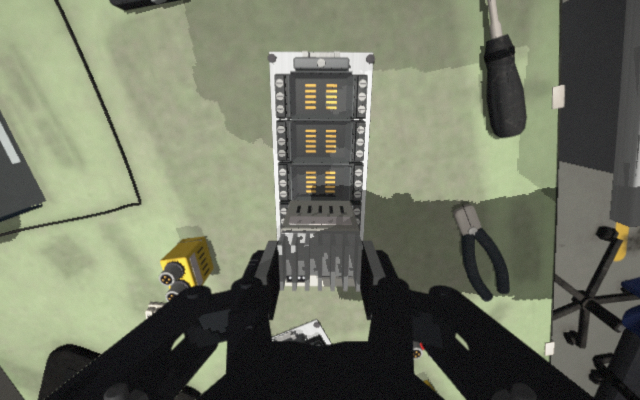

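The power module is held straight, with its fins centred at (320,260) above bay 2. I'll lower it.

```bash
python3 -m inch '[0.008,0.007,0.05,0,0,0, 0.008,0.007,0.12,0,0,0, 0.008,0.007,0.2,0,0,0, 0.008,0.007,0.27,0,0,0, 0.008,0.007,0.34,0,0,0, 0.008,0.007,0.4,0,0,0, 0.008,0.007,0.42,0,0,0, 0.008,0.007,0.44,0,0,0]' | sed -n 2,4p
python3 -m inch '[0,0,0.005,0,0,0, 0,0,0.01,0,0,0, 0,0,0.015,0,0,0, 0,0,0.02,0,0,0, 0,0,0.025,0,0,0, 0,0,0.025,0,0,0, 0,0,0.025,0,0,0, 0,0,0.025,0,0,0]' | sed -n 2,4p
python3 -c "from h import *;go(.4942,.0225,.03,167.45)"
```

```text
ee_pos: [0.4945, 0.0228, 0.0367]
orientation: [[-0.216, -0.976, -0.0], [-0.976, 0.216, 0.0], [0.0, 0.0, -1.0]]
wrist_force: [0.6, 0.2, -0.7]
ee_pos: [0.4946, 0.0224, 0.0321]
orientation: [[-0.217, -0.976, 0.0], [-0.976, 0.217, -0.0], [0.0, -0.0, -1.0]]
wrist_force: [-0.1, 0.0, -1.4]
go [0.0001 0.0022 0.0103] [-0.     -0.      0.0001]
```

```bash
python3 -m inch '[0,0,0.005,0,0,0, 0,0,0.01,0,0,0, 0,0,0.012,0,0,0, 0,0,0.012,0,0,0, 0,0,0.012,0,0,0, 0,0,0.012,0,0,0, 0,0,0.012,0,0,0, 0,0,0.012,0,0,0]' | sed -n '2p;4p'
python3 -m inch '[0,0,0,0,0,0, 0,0,0,0,0,0, 0,0,0,0,0,0, 0,0,0,0,0,0, 0,0,0,0,0,0, 0,0,0,0,0,0, 0,0,0,0,0,0, 0,0,0,0,0,0]' 1 | sed -n '2p;4,6p'
python3 -m inch '[0,0,-0.1,0,0,0, 0,0,-0.2,0,0,0, 0,0,-0.3,0,0,0, 0,0,-0.4,0,0,0, 0,0,-0.45,0,0,0, 0,0,-0.45,0,0,0, 0,0,-0.45,0,0,0, 0,0,-0.45,0,0,0]' | sed -n 2,3p
python3 -c "from h import *;go(.5674,.293,.115,194.4)"
```

```text
ee_pos: [0.4948, 0.0225, 0.0305]
wrist_force: [-5.6, 0.6, 18.3]
ee_pos: [0.4946, 0.0224, 0.0295]
wrist_force: [0.4, 0.4, 0.4]
width: 0.0858
grip_force: 0.0
ee_pos: [0.4942, 0.0225, 0.1187]
orientation: [[-0.217, -0.976, -0.001], [-0.976, 0.217, 0.0], [0.0, 0.001, -1.0]]
go [-1.3998 -0.064   0.0184] [ 0.0003  0.     -0.1496]
```

```bash
python3 -m inch '[-0.2,0,0,0,0,-0.04, -0.4,-0.02,0,0,0,-0.08, -0.6,-0.03,0,0,0,-0.12, -0.8,-0.05,0,0,0,-0.15, -1,-0.06,0,0,0,-0.15, -1,-0.06,0,0,0,-0.15, -1,-0.06,0,0,0,-0.15, -1,-0.06,0,0,0,-0.15]' | sed -n 2p
python3 -c "from h import *;go(.5674,.293,.12,194.4)"
```

```text
ee_pos: [0.549, 0.2148, 0.1185]
go [-0.3553 -0.1869 -0.0079] [ 0.0006 -0.      0.0005]
```

```bash
python3 -m inch '[-0.15,-0.08,0,0,0,0, -0.3,-0.15,0,0,0,0, -0.352,-0.185,0,0,0,0, -0.352,-0.185,0,0,0,0, -0.352,-0.185,0,0,0,0, -0.352,-0.185,0,0,0,0, -0.352,-0.185,0,0,0,0, -0.352,-0.185,0,0,0,0]' | sed -n 2p
python3 -c "from h import *;go(.5674,.293,.03,194.4)"
```

```text
ee_pos: [0.5679, 0.2914, 0.1198]
go [-8.600e-03  2.000e-04  4.489e-01] [ 0. -0. -0.]
```

```bash
python3 -m inch '[0,0,0.1,0,0,0, 0,0,0.2,0,0,0, 0,0,0.3,0,0,0, 0,0,0.4,0,0,0, 0,0,0.45,0,0,0, 0,0,0.45,0,0,0, 0,0,0.45,0,0,0, 0,0,0.45,0,0,0]' | sed -n '2p;4p'
python3 -m inch '[0,0,0,0,0,0, 0,0,0,0,0,0, 0,0,0,0,0,0, 0,0,0,0,0,0, 0,0,0,0,0,0, 0,0,0,0,0,0, 0,0,0,0,0,0, 0,0,0,0,0,0]' -1 30 | sed -n '2p;4,6p'
python3 -m inch '[0,0,-0.03,0,0,0, 0,0,-0.1,0,0,0, 0,0,-0.2,0,0,0, 0,0,-0.3,0,0,0, 0,0,-0.4,0,0,0, 0,0,-0.45,0,0,0, 0,0,-0.475,0,0,0, 0,0,-0.475,0,0,0]' | sed -n '2p;4,6p'
python3 -c "
from h import *
go(.485,-.0185,.125,167.45)"
```

```text
ee_pos: [0.5686, 0.2926, 0.0308]
wrist_force: [-0.5, 0.2, -0.3]
ee_pos: [0.5686, 0.2928, 0.0308]
wrist_force: [-0.9, -0.5, 11.2]
width: 0.0349
grip_force: 46.2
ee_pos: [0.5682, 0.2926, 0.1251]
wrist_force: [0.3, -0.4, -1.8]
width: 0.0351
grip_force: 45.5
go [ 1.4021e+00  7.9170e-01 -2.0000e-04] [-3.000e-04  1.000e-04  1.501e-01]
```

The grip width and force differ from the last two grasps, so I'll look before carrying it.

Run:
```python
from h import *
s=manip.sense();print(s["width"],s["grip_force"])
w=manip.get_image("wrist")[120:320,220:420,::-1];sc=manip.get_image("scene")[130:330,180:380,::-1]
cv2.imwrite("pics/w8.png",cv2.resize(np.hstack([w,sc]),None,fx=2,fy=2,interpolation=cv2.INTER_CUBIC))
```

```text
0.035084314131232947 45.45815259218216
```

View pics/w8.png

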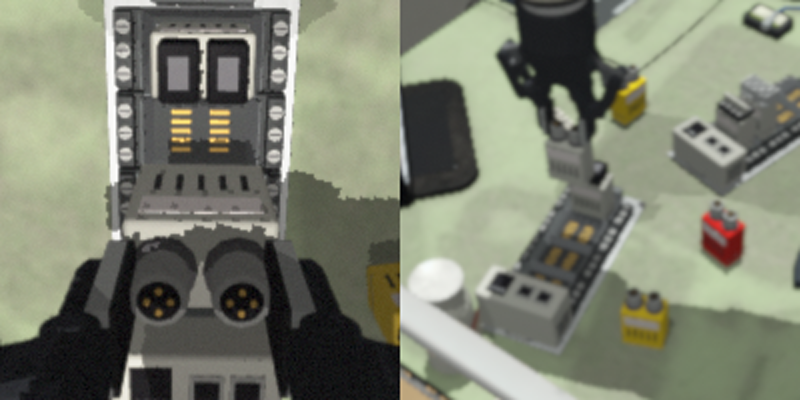

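The sensor module is upright at the same place in the grip as the earlier ones. In the scene half the terminal and power modules stand in the new station. I'll carry on.

```bash
python3 -m inch '[0.2,0.1,0,0,0,0.03, 0.4,0.2,0,0,0,0.06, 0.6,0.3,0,0,0,0.1, 0.8,0.4,0,0,0,0.13, 0.9,0.5,0,0,0,0.15, 1,0.6,0,0,0,0.15, 1,0.65,0,0,0,0.15, 1,0.7,0,0,0,0.15]' | sed -n 2p
python3 -c "from h import *;go(.485,-.0185,.125,167.45)"
```

```text
ee_pos: [0.4811, 0.0629, 0.1238]
go [ 0.3931 -0.1078 -0.0061] [ 0.0004 -0.0001 -0.0005]
```

```bash
python3 -m inch '[0.2,-0.06,0,0,0,0, 0.35,-0.1,0,0,0,0, 0.395,-0.108,0,0,0,0, 0.395,-0.108,0,0,0,0, 0.395,-0.108,0,0,0,0, 0.395,-0.108,0,0,0,0, 0.395,-0.108,0,0,0,0, 0.395,-0.108,0,0,0,0]' | sed -n 2,3p
python3 -c "from h import *;go(.485,-.0185,.03,167.45)"
```

```text
ee_pos: [0.4863, -0.017, 0.1245]
orientation: [[-0.215, -0.977, -0.0], [-0.977, 0.215, 0.0], [-0.0, 0.0, -1.0]]
go [0.009  0.0045 0.4725] [0.0001 0.     0.0006]
```

```bash
python3 -m inch '[0.006,0.004,0.05,0,0,0, 0.006,0.004,0.12,0,0,0, 0.006,0.004,0.2,0,0,0, 0.006,0.004,0.27,0,0,0, 0.006,0.004,0.34,0,0,0, 0.006,0.004,0.4,0,0,0, 0.006,0.004,0.42,0,0,0, 0.006,0.004,0.44,0,0,0]' | sed -n '2p;4p'
python3 -m inch '[0,0,0.005,0,0,0, 0,0,0.01,0,0,0, 0,0,0.015,0,0,0, 0,0,0.02,0,0,0, 0,0,0.025,0,0,0, 0,0,0.025,0,0,0, 0,0,0.025,0,0,0, 0,0,0.025,0,0,0]' | sed -n '2p;4p'
python3 -c "from h import *;go(.485,-.0185,.03,167.45)"
```

```text
ee_pos: [0.4851, -0.0185, 0.0363]
wrist_force: [-0.5, -1.1, -0.7]
ee_pos: [0.4853, -0.019, 0.0317]
wrist_force: [-0.3, -0.1, -1.5]
go [-0.002   0.0022  0.0084] [-0.0001  0.      0.0001]
```

```bash
python3 -m inch '[0,0,0.004,0,0,0, 0,0,0.006,0,0,0, 0,0,0.008,0,0,0, 0,0,0.008,0,0,0, 0,0,0.008,0,0,0, 0,0,0.008,0,0,0, 0,0,0.008,0,0,0, 0,0,0.008,0,0,0]' | sed -n '2p;4p'
python3 -m inch '[0,0,0,0,0,0, 0,0,0,0,0,0, 0,0,0,0,0,0, 0,0,0,0,0,0, 0,0,0,0,0,0, 0,0,0,0,0,0, 0,0,0,0,0,0, 0,0,0,0,0,0]' 1 | sed -n '2p;4,6p'
python3 -m inch '[0,0,-0.1,0,0,0, 0,0,-0.2,0,0,0, 0,0,-0.3,0,0,0, 0,0,-0.4,0,0,0, 0,0,-0.45,0,0,0, 0,0,-0.45,0,0,0, 0,0,-0.45,0,0,0, 0,0,-0.45,0,0,0]' | sed -n 1,2p
python3 -c "from h import *;go(.5779,.2523,.12,194.4)"
```

```text
ee_pos: [0.4854, -0.019, 0.0308]
wrist_force: [-5.9, 0.8, 16.0]
ee_pos: [0.4853, -0.019, 0.0299]
wrist_force: [0.4, 0.4, -0.3]
width: 0.0854
grip_force: 0.0
clock: 30.55
ee_pos: [0.4848, -0.0189, 0.1191]
go [-1.4245 -0.1602 -0.0046] [ 3.000e-04  1.000e-04 -1.496e-01]
```

```bash
python3 -m inch '[-0.2,-0.02,0,0,0,-0.04, -0.4,-0.04,0,0,0,-0.08, -0.6,-0.07,0,0,0,-0.12, -0.8,-0.1,0,0,0,-0.15, -1,-0.15,0,0,0,-0.15, -1,-0.15,0,0,0,-0.15, -1,-0.15,0,0,0,-0.15, -1,-0.15,0,0,0,-0.15]' | sed -n 2p
python3 -c "from h import *;go(.5779,.2523,.12,194.4)"
```

```text
ee_pos: [0.5572, 0.1696, 0.1189]
go [-0.3746 -0.2037 -0.006 ] [ 0.0006 -0.      0.0005]
```

```bash
python3 -m inch '[-0.15,-0.08,0,0,0,0, -0.3,-0.15,0,0,0,0, -0.372,-0.203,0,0,0,0, -0.372,-0.203,0,0,0,0, -0.372,-0.203,0,0,0,0, -0.372,-0.203,0,0,0,0, -0.372,-0.203,0,0,0,0, -0.372,-0.203,0,0,0,0]' | sed -n 2p
python3 -c "from h import *;go(.5779,.2523,.03,194.4)"
```

```text
ee_pos: [0.5785, 0.2508, 0.1202]
go [-0.0081  0.001   0.4509] [ 0. -0. -0.]
```

```bash
python3 -m inch '[0,0,0.1,0,0,0, 0,0,0.2,0,0,0, 0,0,0.3,0,0,0, 0,0,0.4,0,0,0, 0,0,0.45,0,0,0, 0,0,0.45,0,0,0, 0,0,0.45,0,0,0, 0,0,0.45,0,0,0]' | sed -n '2p;4p'
python3 -m inch '[0,0,0,0,0,0, 0,0,0,0,0,0, 0,0,0,0,0,0, 0,0,0,0,0,0, 0,0,0,0,0,0, 0,0,0,0,0,0, 0,0,0,0,0,0, 0,0,0,0,0,0]' -1 30 | sed -n '2p;4,6p'
python3 -m inch '[0,0,-0.03,0,0,0, 0,0,-0.1,0,0,0, 0,0,-0.2,0,0,0, 0,0,-0.3,0,0,0, 0,0,-0.4,0,0,0, 0,0,-0.45,0,0,0, 0,0,-0.475,0,0,0, 0,0,-0.475,0,0,0]' | sed -n '2p;4,6p'
python3 -c "
from h import *
go(.476,-.0595,.125,167.45)"
```

```text
ee_pos: [0.5793, 0.252, 0.0313]
wrist_force: [0.2, 0.8, 0.4]
ee_pos: [0.5788, 0.252, 0.0304]
wrist_force: [-0.6, -0.1, 5.6]
width: 0.0344
grip_force: 32.1
ee_pos: [0.579, 0.2521, 0.1256]
wrist_force: [-0.3, -0.0, -1.0]
width: 0.0349
grip_force: 31.3
go [1.3798 0.8881 0.0019] [-3.000e-04  1.000e-04  1.501e-01]
```

```bash
python3 -m inch '[0.2,0.12,0,0,0,0.03, 0.4,0.25,0,0,0,0.06, 0.6,0.38,0,0,0,0.1, 0.8,0.5,0,0,0,0.13, 0.9,0.6,0,0,0,0.15, 1,0.7,0,0,0,0.15, 1,0.75,0,0,0,0.15, 1,0.8,0,0,0,0.15]' | sed -n 2p
python3 -c "from h import *;go(.476,-.0595,.125,167.45)"
```

```text
ee_pos: [0.4723, 0.0172, 0.1241]
go [ 0.3699 -0.102  -0.0048] [ 0.0005 -0.     -0.0007]
```

```bash
python3 -m inch '[0.2,-0.06,0,0,0,0, 0.33,-0.09,0,0,0,0, 0.372,-0.102,0,0,0,0, 0.372,-0.102,0,0,0,0, 0.372,-0.102,0,0,0,0, 0.372,-0.102,0,0,0,0, 0.372,-0.102,0,0,0,0, 0.372,-0.102,0,0,0,0]' | sed -n '2p;5,6p'
python3 -c "from h import *;go(.476,-.0595,.03,167.45)"
```

```text
ee_pos: [0.4775, -0.0578, 0.1249]
width: 0.0351
grip_force: 31.4
go [0.0102 0.0052 0.4745] [0.0001 0.     0.0006]
```

```bash
python3 -m inch '[0.006,0.004,0.05,0,0,0, 0.006,0.004,0.12,0,0,0, 0.006,0.004,0.2,0,0,0, 0.006,0.004,0.27,0,0,0, 0.006,0.004,0.34,0,0,0, 0.006,0.004,0.4,0,0,0, 0.006,0.004,0.42,0,0,0, 0.006,0.004,0.44,0,0,0]' | sed -n '2p;4p'
python3 -m inch '[0,0,0.005,0,0,0, 0,0,0.01,0,0,0, 0,0,0.015,0,0,0, 0,0,0.02,0,0,0, 0,0,0.025,0,0,0, 0,0,0.025,0,0,0, 0,0,0.025,0,0,0, 0,0,0.025,0,0,0]' | sed -n '2p;4p'
python3 -c "from h import *;go(.476,-.0595,.03,167.45)"
```

```text
ee_pos: [0.4763, -0.0593, 0.0367]
wrist_force: [0.2, 0.2, -1.2]
ee_pos: [0.4765, -0.0598, 0.0321]
wrist_force: [0.0, 0.6, -1.0]
go [-0.0007  0.0027  0.0103] [-0.      0.      0.0001]
```

Lower onto the floor, release, rise, and back off so the last view shows all four.

```bash
python3 -m inch '[0,0,0.005,0,0,0, 0,0,0.009,0,0,0, 0,0,0.01,0,0,0, 0,0,0.01,0,0,0, 0,0,0.01,0,0,0, 0,0,0.01,0,0,0, 0,0,0.01,0,0,0, 0,0,0.01,0,0,0]' | sed -n '2p;4p'
python3 -m inch '[0,0,0,0,0,0, 0,0,0,0,0,0, 0,0,0,0,0,0, 0,0,0,0,0,0, 0,0,0,0,0,0, 0,0,0,0,0,0, 0,0,0,0,0,0, 0,0,0,0,0,0]' 1 | sed -n '2p;4,6p'
python3 -m inch '[0,0,-0.1,0,0,0, 0,0,-0.2,0,0,0, 0,0,-0.3,0,0,0, 0,0,-0.4,0,0,0, 0,0,-0.5,0,0,0, 0,0,-0.6,0,0,0, 0,0,-0.7,0,0,0, 0,0,-0.7,0,0,0]' | sed -n 1,2p
python3 -m inch '[0.2,0,0,0,0,0, 0.4,0,0,0,0,0, 0.5,0,0,0,0,0, 0.5,0,0,0,0,0, 0.5,0,0,0,0,0, 0.5,0,0,0,0,0, 0.5,0,0,0,0,0, 0.5,0,0,0,0,0]' | sed -n '1,2p;4p'
python3 - <<'E'
from h import *
import pickle
w=manip.calibration("wrist");im=manip.get_image("wrist");pickle.dump(w,open("w9.pkl","wb"));s=manip.get_image("top")
T=manip.calibration("top")
a=cv2.resize(im[130:330,220:420,::-1],(400,400),interpolation=cv2.INTER_CUBIC)
b=cv2.resize(s[180:280,310:440,::-1],(390,300),interpolation=cv2.INTER_CUBIC);b=cv2.copyMakeBorder(b,0,100,0,0,cv2.BORDER_CONSTANT)
cv2.imwrite("pics/fin.png",np.hstack([a,b]))
E
```

```text
ee_pos: [0.4766, -0.0598, 0.0304]
wrist_force: [-3.3, -0.3, 7.9]
ee_pos: [0.4764, -0.0597, 0.03]
wrist_force: [0.3, -0.6, -0.4]
width: 0.0856
grip_force: 0.0
clock: 38.55
ee_pos: [0.4779, -0.0601, 0.1732]
clock: 39.22
ee_pos: [0.4549, -0.1565, 0.1699]
wrist_force: [-1.0, 0.6, 0.2]
```

View pics/fin.png

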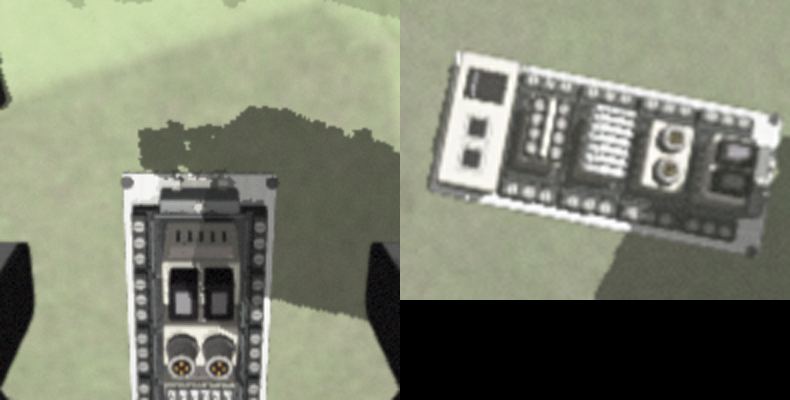

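The top view shows terminal (545,130), power (610,137), sensor (668,154) and relay (734,166), outward from the new head unit. All are straight in the row. I'll check positions and heights before handing in.

Run:
```python
from h import *
import pickle
T=manip.calibration("top");w=pickle.load(open("w9.pkl","rb"))
c=np.array([.4897,.0016]);a=np.radians(77.45);u=np.array([np.cos(a),np.sin(a)]);v=np.array([u[1],-u[0]])
t=lambda p:((p[0]-400+.5)/3-.5+310,(p[1]+.5)/3-.5+180)
for n,p,z in[("term",(545,130),.081),("pow",(610,137),.077),("sens",(668,154),.08),("rel",(734,166),.078)]:
    q=onz(T,t(p),z)[:2]-c;print(n,"x",(q@v).round(4),"y",(q@u).round(4))
g=lambda p:((p[0]+.5)/2-.5+220,(p[1]+.5)/2-.5+130)
print(tri([ray(T,t((668,154))),ray(w,g((200,368)))]),tri([ray(T,t((737,164))),ray(w,g((201,304)))]))
```

```text
term x -0.0026 y 0.064
pow x 0.0017 y 0.0213
sens x -0.0022 y -0.0174
rel x -0.0013 y -0.0616
(array([ 0.48490406, -0.01483807,  0.08143598]), np.float64(0.001251468979354707)) (array([ 0.47582892, -0.05861942,  0.08589824]), np.float64(0.0001227808757927772))
```

```bash
python3 -c "
from station import manip
print(manip.close_job())"
```

```text
the job is handed in; nothing more can be done
None
```

I moved all four modules to the new station in their old order from the head unit (terminal, power, sensor, relay) and handed the job in at about 39 s; the final images show each seated within about 4 mm of its bay centre, but no verdict came back.

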